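# End-float check of a packed gear shaft

## Task

Check the end float of the gear shaft in the aluminium housing: slide the lid out along its grooves until it is clear and lay it flat on the bench, then lift out every square steel bar packed beside the shaft and lay each in the rack slot made for its size. Once the housing is empty, take the shaft by its knob and work it twice through its float, each time first pushing it in and then pulling it out hard against the stop; leave it pushed fully home and slide the lid fully shut again. Leave the ring gauge, the turned bush and the micrometer where they are.

Things in the scene. Friction and masses are not known exactly. Their poses are not given: they have to be found in the camera images.
- housing: open aluminium gear housing fixed to the bench, 150 x 222 mm, 71 mm high; origin at the centre of its underside, z up. A groove along each long side holds the lid, its underside 60 mm above the bench. The -y end is closed and stops the lid; the +y end is low (59 mm), and the last 36 mm of the grooves there have no lips above. The lid leaves only to +y, out of the lips after 180 mm, of the grooves after 215 mm.
- housing_ledge (a point): middle of the raised flat ledge in the chamber, 22 mm above the bench, 80 mm (x) by 210 mm (y), axes as the housing's. The bars lie on it in a row along y, some 60 mm from centre to centre, lengths roughly along x, over 20 mm free beside each. Walls round the chamber reach 71 mm above the bench. The shaft lies beside it at x = +66 mm from here, gear 40 mm across.
- lid_grip (a point): the loose sliding lid, grey plate 135 (x) x 208 (y) x 4 mm, 0.2 kg, with a black upright grip amid its top, 44 mm long in x, 12 mm thick in y, 24 mm high above the plate. The point is in the grip, 17 mm above the plate's underside, 11 mm below the grip's top. In the grooves its axes are the housing's, with 3 mm play to each side and above; shut, it is centred on the housing.
- bar_a_mid (a point): the longest, thinnest solid steel square-section bar, 62 mm long and 20 x 20 mm in section; the point is its very centre, x runs along its length. Any of its four long faces may be down. At the start it lies in the housing; it may be absent (None).
- bar_b_mid (a point): the middle solid steel square-section bar, 52 mm long and 26 x 26 mm in section; the point is its very centre, x runs along its length. Any of its four long faces may be down. At the start it lies in the housing; it may be absent (None).
- bar_c_mid (a point): the shortest, thickest solid steel square-section bar, 44 mm long and 32 x 32 mm in section; the point is its very centre, x runs along its length. Any of its four long faces may be down. At the start it lies in the housing; it may be absent (None).
- slot_a (a point): the slot of the longest bar in the rack: the point is the middle of the slot's floor, x along the slot's length, y across, z up. Clear opening 67 x 25 mm, rim 4 mm thick standing 5 mm above the slot floor, so keep fingertips more than 5 mm above the floor when setting the bar down
- slot_b (a point): the slot of the middle bar in the rack: the point is the middle of the slot's floor, x along the slot's length, y across, z up. Clear opening 57 x 31 mm, rim 4 mm thick standing 5 mm above the slot floor, so keep fingertips more than 5 mm above the floor when setting the bar down
- slot_c (a point): the slot of the shortest bar in the rack: the point is the middle of the slot's floor, x along the slot's length, y across, z up. Clear opening 49 x 37 mm, rim 4 mm thick standing 5 mm above the slot floor, so keep fingertips more than 5 mm above the floor when setting the bar down
- shaft (a joint): how far the shaft is drawn out, in m: 0 is against the inner stop (fully home), it grows as the knob moves to the housing's -y, 0.024 is against the outer stop. It drags with about 3 N and stays where it is left.
- shaft_knob (a point): centre of the knurled cylindrical knob on the shaft's end outside the housing's -y end, 26 mm in diameter, 34 mm long along the shaft, 38 mm above the bench; axes as the housing's (shaft along y). 13 mm of room between knob and housing when fully home, 8 mm to the bearing boss.
- rack: loose grey rack, base plate 86 mm (x) x 180 mm (y) x 4 mm, 0.9 kg, with three rimmed slots side by side along y, 9 mm high over the rims; origin at the centre of its underside
- ring_gauge: bystander: steel ring 64 mm across, 20 mm high, lying on the bench; origin at the underside
- turned_part_1: bystander: flanged turned bush 48 mm across, 28 mm high; origin at the underside
- micrometer_a: bystander: outside micrometer lying flat, 55 x 158 x 20 mm; origin at the underside

How it is judged:
By the outcome, as a careful person would: the job done as asked, in the order asked, and still so for the second after the job is handed in, with the robot touching nothing.
Of bar_a, bar_b, bar_c only 2 to 3 are there at a start; the rules pass over those that are not, and their reading is None.
At some moment in a run one of rack, lid may be knocked a few centimetres aside while the robot is not near it.
Once in a run the grip may slacken for a moment while it holds something.
It also fails if it takes over 192 s, if anything falls off the work surface, if the arm or the gripper's body presses on something with over 40 N, if the wrist force passes 120 N, or if a joint passes its speed limit or range.

## Robot

A 6-joint arm with a two-finger parallel gripper is mounted at the origin on a cart in front of the work surface, level with it; the furniture and walls round the work are solid. World frame = base frame: x ahead of the robot, y to its left, z up, the work surface at z = 0. Lengths are in m, angles in rad, forces in N, time in s.
With the tool pointing down it reaches from about 0.375 to 0.9 m from the base axis. Payload 3.1 kg.
Tool frame: the origin (TCP) lies between the finger pads; the fingertips stand 11 mm ahead of it and the grasp point (between the pads) lies 8 mm behind it; z points along the fingers, y is the line along which they close (so a half turn about z gives the same grasp; the last joint's range is limited). The gripper opens to 85 mm and grips with 20 to 120 N. Pads are 22 mm wide; open, the fingers measure 114 mm over their backs; the gripper's body (76 mm by 85 mm) begins 54 mm behind the grasp point. The pads swing forward as they close: fully open they stand 13 mm farther back than shut.
Start: joints at [0.973, 0.527, 1.433, -0, 1.181, -0.178], TCP at [0.255, 0.571, 0.242] pointing down, gripper open.
Joint ranges: [-3.08, 3.08], [-0.75, 2.2], [0.22, 2.44], [-1.43, 4.57], [0, 2.65], [-2.85, 2.85]. Speed limits (rad/s): [2.79, 2.79, 3.14, 3.14, 3.14, 3.14].

## Interface

Orientations are given as [roll, pitch, yaw] about the fixed x, y, z axes, in that order (R = Rz(yaw) Ry(pitch) Rx(roll)).
In Python, from station import reach, line_to, move_j, grip, hold, inverse_kinematics, get_state, capture, PlanningError, finish_job gives the robot as it stands. Calls block until the motion is done:
- reach(position, orientation): joint-space move of the TCP to a pose.
- line_to(position, rotation=None, v=0.15): straight line of the TCP; rotation=None keeps the orientation; v is the mean speed in m/s.
- move_j(angles): joint-space move.
- grip(opening, grip_force=None): finger opening in m; grip_force is the grip in N (None keeps the last); returns when the fingers have stopped.
- hold(seconds).
- inverse_kinematics(position, orientation): joint angles nearest the present ones, or None.
- get_state(): the state.
- capture(name): name is "scene" or "side" or "wrist"; returns a dict with "color" (420x560x3 uint8, red, green, blue), "fx", "fy", "cx", "cy" (pixels), "R" (3x3) and "t" (3): a world point X has camera coordinates R X + t; the wrist camera has in their place "hand_eye" (4x4, takes a point from camera to tool coordinates, whose origin is the TCP and whose axes are the flange's). Camera axes: x right, y down, z forward; pixel columns grow to the right and rows downward; lengths in m; the calibration is good to about 2 mm. A picture is of the moment at which its call begins: read the wrist's pose just before it. There is no depth.
A pose or a line that the arm cannot do raises PlanningError and nothing moves.
- finish_job(): hands the job in; it is judged then, once.
The state is a dict: "time": time; "q": joint angles; "dq": joint speeds; "joint_torque": joint torques, N m; "tool_pos": TCP position; "orientation": TCP orientation; "contact_force": force on the tool from outside, world axes, zero at the start; "wrist_torque": the same for the moment, N m; "grip_width": finger opening in m; "grasp_force": force on a finger pad.
Only numpy, scipy, OpenCV 4.12 (cv2) and the standard library are available. Lean on these libraries where they do the work, as an engineer would, in place of code of your own. Each camera call takes 0.05 s, during which the arm holds its last target. There are 200 camera calls.

## Working session

There is one attempt and no reset: what is moved stays moved. The work goes in short steps, each a Python script; the robot and the scene stay as the last script left them, time stands still between calls to the robot, and variables do not carry over. Pictures are saved under pics/ and viewed, at most 14 in all, crops included, and the job is handed in when it is done.

```bash
ls; mkdir -p pics; python3 - <<'E'
from station import *
import cv2,numpy as np
for n in("scene","side"):
    c=capture(n); cv2.imwrite(f"pics/{n}0.png",c["color"][:,:,::-1]); print(n,c["fx"],c["fy"],c["cx"],c["cy"],np.round(c["R"],3).tolist(),np.round(c["t"],3).tolist())
c=capture("wrist"); print(c["hand_eye"],c["fx"]); print(get_state())
E
```

```text
pics
scene 436.16251634787557 436.16251634787557 281.43121723262516 204.03098458118507 [[-0.889, -0.457, -0.001], [-0.326, 0.636, -0.699], [0.32, -0.621, -0.715]] [0.447, 0.316, 0.747]
side 536.4663446628398 536.4663446628398 286.8365808063574 230.22803553211733 [[0.824, -0.565, 0.023], [-0.313, -0.489, -0.814], [0.472, 0.664, -0.58]] [-0.52, 0.187, 1.191]
[[ 2.86681750e-04 -9.56319346e-01 -2.92323837e-01  7.34187365e-02]
 [ 9.99999916e-01  3.59711944e-04 -1.96076261e-04 -3.16368342e-04]
 [ 2.92663897e-04 -2.92323756e-01  9.56319369e-01 -1.31796082e-01]
 [ 0.00000000e+00  0.00000000e+00  0.00000000e+00  1.00000000e+00]] 290.1778187961435
{'time': 0.15, 'q': array([ 9.72510140e-01,  5.28271294e-01,  1.43358668e+00, -2.81363456e-05,
        1.18140954e+00, -1.78517707e-01]), 'dq': array([-0.00153459, -0.00371374, -0.00349336,  0.00020134,  0.00026103,
        0.00202904]), 'joint_torque': array([ 1.28097330e-03, -4.42741549e+01, -1.78277063e+01, -1.50015030e-04,
        5.60390996e-03,  1.11763808e-05]), 'tool_pos': array([0.25440925, 0.57030533, 0.24155372]), 'orientation': array([-3.13993979e+00, -2.71808274e-04,  2.72183465e+00]), 'contact_force': array([ 0.21435322,  0.14779053, -0.48087236]), 'wrist_torque': array([-0.01769301, -0.03504757, -0.01532484]), 'grasp_force': 0.0, 'grip_width': 0.08547902997829987}
```

View pics/scene0.png

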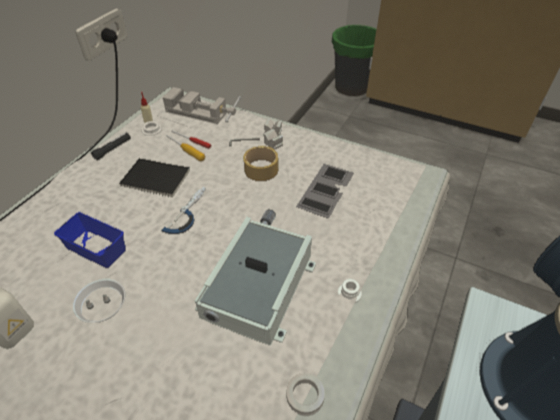

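View pics/side0.png

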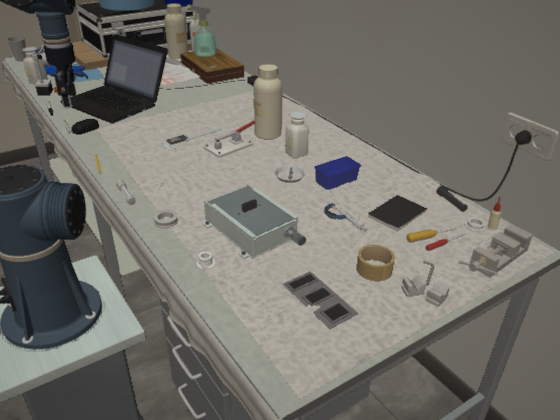

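Scene view: the housing is around (255,280) with the knob at (268,217) and the grip at (257,265). The rack is at (325,190), the micrometer at (180,215), the bush at (350,289) and the ring at (306,394). In the side view the housing is at (252,218), the knob at (294,237) and the rack at (320,298). Next I enlarge both views to get corners.

```bash
cat > h.py <<'E'
import cv2,numpy as np
from station import *
from scipy.optimize import least_squares
def ray(c,u,v):
    d=np.array([(u-c["cx"])/c["fx"],(v-c["cy"])/c["fy"],1.]); R=np.array(c["R"]); t=np.array(c["t"]); return -R.T@t,R.T@d
def onz(c,u,v,z):
    o,d=ray(c,u,v); return o+d*(z-o[2])/d[2]
def proj(c,X):
    p=np.array(c["R"])@np.array(X).T+np.array(c["t"])[:,None]; return np.stack([c["fx"]*p[0]/p[2]+c["cx"],c["fy"]*p[1]/p[2]+c["cy"]],1)
def wcap():
    s=get_state(); c=capture("wrist"); r,p,y=s["orientation"]
    from scipy.spatial.transform import Rotation as Q
    T=np.eye(4); T[:3,:3]=Q.from_euler("xyz",[r,p,y]).as_matrix(); T[:3,3]=s["tool_pos"]
    M=np.linalg.inv(T@np.array(c["hand_eye"])); c["R"]=M[:3,:3]; c["t"]=M[:3,3]; return c
def save(c,n): cv2.imwrite(f"pics/{n}.png",c["color"][:,:,::-1])
def fit(obs,x0):
    """obs: list of (cam, body pt, (u,v)); x0 = x,y,yaw"""
    def f(p):
        R=np.array([[np.cos(p[2]),-np.sin(p[2]),0],[np.sin(p[2]),np.cos(p[2]),0],[0,0,1]])
        return np.concatenate([proj(c,[R@np.array(b)+[p[0],p[1],0]])[0]-uv for c,b,uv in obs])
    r=least_squares(f,x0,loss="soft_l1"); return r.x,np.round(r.fun,1)
E
python3 - <<'E'
from h import *
a=cv2.imread("pics/scene0.png");b=cv2.imread("pics/side0.png")
def cr(i,x,y,w,h): return cv2.resize(i[y:y+h,x:x+w],(400,300),interpolation=cv2.INTER_CUBIC)
o=np.vstack([np.hstack([cr(a,180,200,200,150),cr(b,190,165,133,100)]),np.hstack([cr(a,280,150,100,75),cr(b,270,260,100,75)])])
cv2.imwrite("pics/crop0.png",o)
c=capture("scene");s=capture("side")
for n,cc,u,v,z in[("knob",c,268,217,.038),("knob",s,294,237,.038),("grip",c,257,265,.08),("grip",s,250,206,.08),("rack",c,325,190,.009),("rack",s,320,298,.009),("ring",c,306,394,.01),("bush",c,350,289,.014),("mic",c,182,213,.01)]: print(n,onz(cc,u,v,z).round(3))
E
```

```text
knob [ 0.591 -0.106  0.038]
knob [ 0.588 -0.093  0.038]
grip [0.532 0.046 0.08 ]
grip [0.536 0.037 0.08 ]
rack [ 0.523 -0.273  0.009]
rack [ 0.525 -0.29   0.009]
ring [0.356 0.197 0.01 ]
bush [ 0.364 -0.028  0.014]
mic [ 0.79  -0.048  0.01 ]
```

View pics/crop0.png

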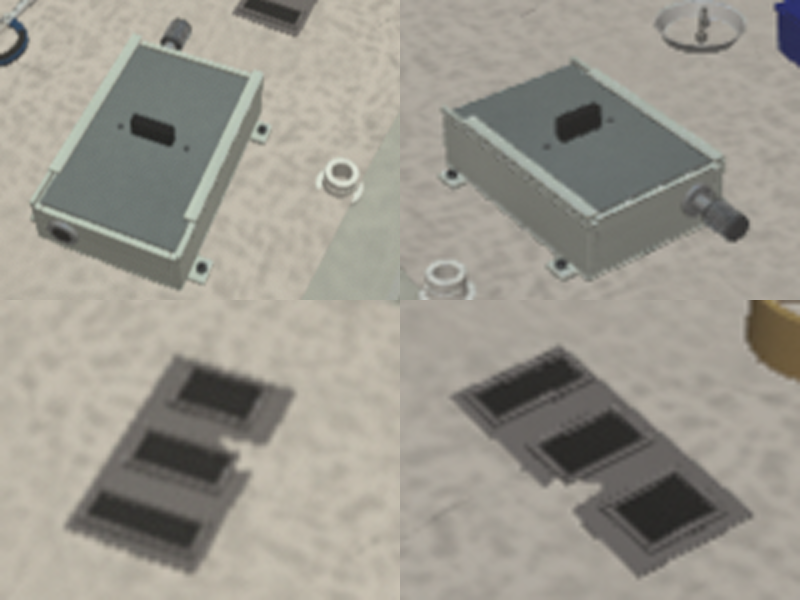

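The crop shows the housing rim corners, with the low +y end towards the scene camera. The rack slots, starting from the end nearest the housing, are a, b and c. I fit rough poses from these corners, then refine with wrist views.

```bash
python3 - <<'E'
from h import *
c=capture("scene");s=capture("side")
X,Y=.075,.111
print(fit([(c,(X,-Y,.071),(248.5,219)),(c,(-X,-Y,.071),(311.5,236.5)),(c,(X,Y,.059),(196.5,302.5)),(c,(-X,Y,.059),(271.5,327.5)),(s,(X,-Y,.071),(297,218.2)),(s,(-X,-Y,.071),(253.2,236.5)),(s,(-X,Y,.059),(204.3,201.6)),(s,(-X,-Y,0),(252.5,257.4))],[.53,.04,0]))
X,Y=.043,.09
rp=lambda x,y:(280+x/4,150+(y-300)/4); sp=lambda x,y:(270+(x-400)/4,260+(y-300)/4)
print(fit([(c,(X,-Y,.004),rp(178,355)),(c,(-X,-Y,.004),rp(295,390)),(c,(X,Y,.004),rp(65,525)),(c,(-X,Y,.004),rp(192,575)),(s,(X,-Y,.004),sp(752,513)),(s,(-X,-Y,.004),sp(640,577)),(s,(X,Y,.004),sp(560,345)),(s,(-X,Y,.004),sp(450,398))],[.52,-.28,0]))
reach([.50,.04,.28],[np.pi,0,np.pi]); w=wcap(); save(w,"w1"); print(get_state()["time"],get_state()["q"].round(2))
reach([.48,-.27,.28],[np.pi,0,np.pi]); w=wcap(); save(w,"w2"); print(get_state()["time"])
E
```

```text
(array([0.53513204, 0.04015141, 0.09896062]), array([-2.5, -3.9,  1. , -1.7, -1.1, -0.1, -0.3,  2.4,  0.8, -1.1, -1.3,
        1.7, -1.5,  2.3, -0.2,  3.3]))
(array([ 0.52523603, -0.28464804,  0.02028246]), array([-1.1, -1.4,  0.4, -0.7, -1.3, -0.1,  0.4, -1. ,  0.3,  0.4, -1.2,
        0.1, -0.4, -0.1, -1.3, -0.5]))
2.5 [-0.14  0.31  1.69  0.    1.14 -1.71]
3.7333
```

View pics/w1.png

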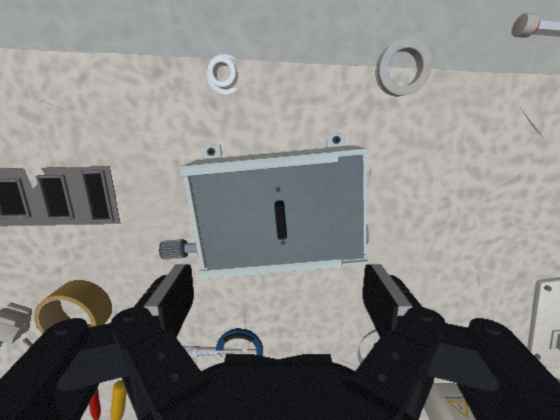

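View pics/w2.png

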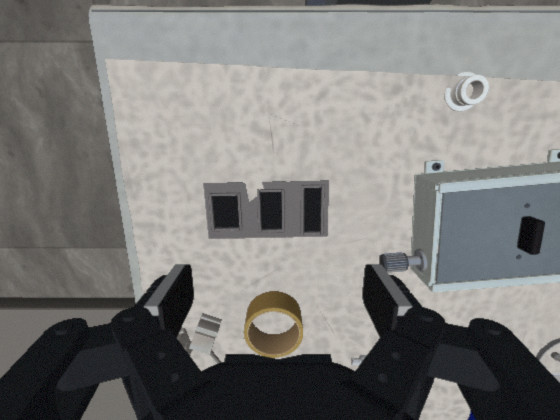

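w1 shows the housing centred at about (280,212), its corners near (184,172), (366,151), (201,274) and (367,261), the grip at (281,220) and the knob at (173,249). w2 shows the rack at (267,210), slots c, b and a from left to right. I enlarge w1 for precise corners.

```bash
python3 - <<'E'
from h import *
a=cv2.imread("pics/w1.png")[135:285,155:385]
cv2.imwrite("pics/w1c.png",cv2.resize(a,(782,510),interpolation=cv2.INTER_CUBIC))
E
```

```text
(no output)
```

View pics/w1c.png

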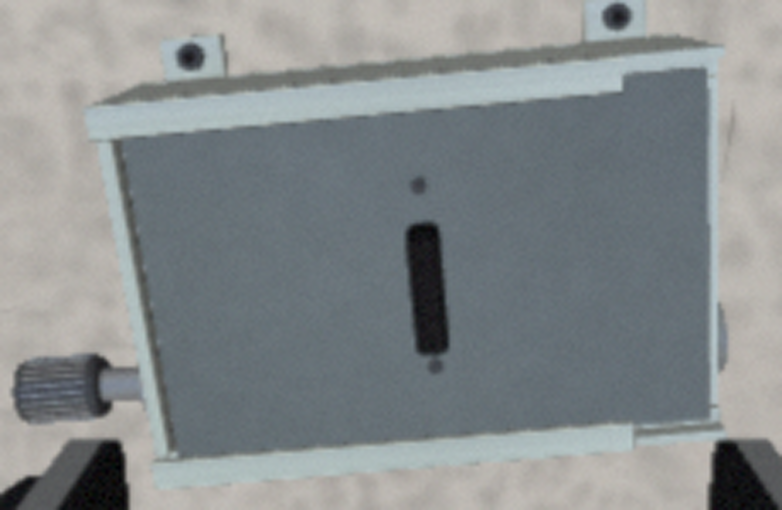

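The enlarged view gives rim corners (86,105), (155,488), (722,47) and (722,430), lip ends (622,92) and (632,448), and grip top (407,225) to (448,351). I fit the pose from these.

```bash
cat > w1fit.py <<'E'
from h import *
from scipy.spatial.transform import Rotation as Q
c=capture("wrist"); T=np.eye(4);T[:3,:3]=Q.from_euler("xyz",[np.pi,0,np.pi]).as_matrix();T[:3,3]=[.5,.04,.28]
M=np.linalg.inv(T@np.array(c["hand_eye"]));c["R"]=M[:3,:3];c["t"]=M[:3,3]
p=lambda x,y:(155+(x+.5)/3.4-.5,135+(y+.5)/3.4-.5)
X,Y=.075,.111
H=[(c,(-X,-Y,.071),p(86,105)),(c,(X,-Y,.071),p(155,488)),(c,(-X,Y,.071),p(722,47)),(c,(X,Y,.071),p(722,430)),]
print("housing",fit(H,[.53,.04,.09]))
g=[(c,(x,y,.088),p(*uv)) for x,y,uv in[(-.022,-.006,(407,225)),(-.022,.006,(438,222)),(.022,-.006,(417,354)),(.022,.006,(448,351))]]
print("grip",fit(g,[.53,.04,.09]))
print("knob",onz(c,*p(60,388),.045), "lipends",onz(c,*p(622,75),.071),onz(c,*p(632,462),.071))
E
python3 w1fit.py
```

```text
housing (array([0.53617191, 0.0394952 , 0.09249732]), array([-2.5, -0.3, -0.9,  0.8,  1.2, -1.1,  1.3,  3.9]))
grip (array([0.53293365, 0.04239641, 0.07817052]), array([-0.6,  1.1,  0.7,  1.2, -0.5, -1.4,  0.4, -1.2]))
knob [ 0.58931195 -0.10550215  0.045     ] lipends [0.46181286 0.10859019 0.071     ] [0.60857257 0.1213281  0.071     ]
```

```bash
sed -i 's/(-X,Y,.071)/(-X,Y,.060)/;s/(X,Y,.071)/(X,Y,.060)/' w1fit.py; python3 w1fit.py | head -1; python3 - <<'E'
from h import *
# go over the grip, low, for a check
yaw=.09+np.pi
reach([.533,.041,.20],[np.pi,0,yaw]); w=wcap(); save(w,"w3"); print(w["R"].tolist(),w["t"].tolist(),get_state()["tool_pos"].round(4),get_state()["time"])
E
```

```text
housing (array([0.53673761, 0.04140262, 0.08594335]), array([-0.5, -0.4,  0.2,  0.8,  0.4, -0.7, -0.1,  1. ]))
[[-0.08955749750734857, 0.9959812778061575, -0.000865389991283666], [0.9521232826975994, 0.08586877294919601, 0.29340723981754074], [0.29230242760772573, 0.025452860189282746, -0.9559871561495041]] [0.008817298796912803, -0.5383648744598218, 0.18215265815032464] [0.5337 0.0398 0.2004] 5.1167
```

View pics/w3.png

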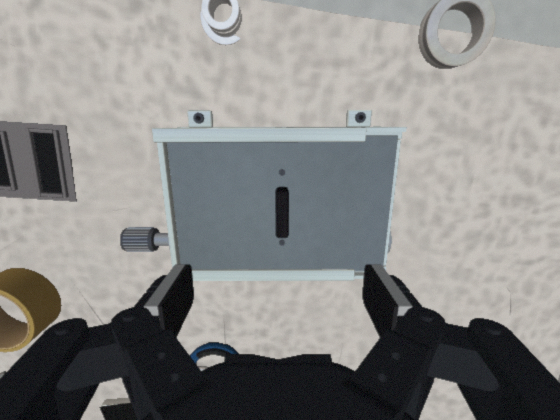

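w3 shows the housing square in view, the grip from (275,187) to (289,238), rim corners (153,129) and (403,129), and the knob at (138,239). I do one more fit, then grasp the grip and slide.

```bash
python3 - <<'E'
from h import *
w=wcap(); 
g=[(w,(x,y,.088),uv) for x,y,uv in[(-.022,-.006,(275,187)),(-.022,.006,(289,187)),(.022,-.006,(276,238)),(.022,.006,(289,238))]]
print("grip",fit(g,[.53,.04,.09]))
X,Y=.075,.111
print("housing",fit([(w,(-X,-Y,.071),(152.5,128.5)),(w,(X,-Y,.071),(168,279.5)),(w,(-X,.075,.071),(366,128.5)),(w,(X,.075,.071),(354,279)),(w,(-X,Y,.06),(403,129))],[.53,.04,.09]))
hx,hy,h=.5360,.0413,.087
grip(.045,50)
line_to([hx,hy,.13],[np.pi,0,h+np.pi],v=.15)
line_to([hx,hy,.081],v=.08)
print(get_state()["tool_pos"],get_state()["contact_force"])
grip(.005,60); s=get_state(); print(s["grip_width"],s["grasp_force"],s["tool_pos"],s["contact_force"],s["time"])
E
```

```text
grip (array([0.53405056, 0.04292905, 0.10289719]), array([ 0. ,  1.4,  0. ,  1.2, -0.2, -1.7,  0.1, -1.9]))
housing (array([0.5378408 , 0.04076745, 0.08415929]), array([-1.2, -1.1,  1.5,  2. ,  0.7, -0.1, -1.3,  3.3,  0.2, -0.6]))
[0.53628314 0.04130293 0.08118105] [-0.54875035 -0.10421975  0.70553439]
0.010567674547579127 62.11586952209473 [0.53635092 0.04144259 0.08175028] [-1.01009953  1.26726658  5.14516473] 7.4167
```

```bash
python3 - <<'E'
from h import *
h=.087; d=np.array([-np.sin(h),np.cos(h),0]); p0=np.array(get_state()["tool_pos"]); p0[2]=.0817
for k in(.03,.08,.14,.19,.228):
    line_to(p0+d*k,v=.1); s=get_state(); print(k,s["contact_force"].round(1),s["grip_width"].round(4),(s["tool_pos"]-p0).round(4))
c=capture("scene"); save(c,"s2"); print(get_state()["time"])
w=wcap(); save(w,"w4")
E
```

```text
Traceback (most recent call last):
AttributeError: 'float' object has no attribute 'round'
```

```bash
python3 - <<'E'
import cv2,numpy as np
a=cv2.imread("pics/s2.png")[195:420,150:400]; b=cv2.imread("pics/w4.png")
cv2.imwrite("pics/c4.png",np.hstack([cv2.resize(a,(400,360),interpolation=cv2.INTER_CUBIC),cv2.resize(b,(400,360))]))
E
```

```text
[ WARN:0@0.006] global loadsave.cpp:275 findDecoder imread_('pics/s2.png'): can't open/read file: check file path/integrity
Traceback (most recent call last):
TypeError: 'NoneType' object is not subscriptable
```

The only fault was in the print, and the first 30 mm slide did happen. I continue from the original start point.

```bash
python3 - <<'E'
from h import *
h=.087; d=np.array([-np.sin(h),np.cos(h),0]); p0=np.array([.53635,.04144,.0817])
print(get_state()["tool_pos"]-p0,get_state()["contact_force"])
for k in(.08,.14,.19,.228):
    line_to(p0+d*k,v=.1); s=get_state(); print(k,s["contact_force"].round(1),round(float(s["grip_width"]),4),(s["tool_pos"]-p0).round(4))
c=capture("scene"); save(c,"s2"); print(get_state()["time"])
w=wcap(); save(w,"w4")
a=cv2.imread("pics/s2.png")[195:420,150:400]; b=cv2.imread("pics/w4.png")
cv2.imwrite("pics/c4.png",np.hstack([cv2.resize(a,(400,360),interpolation=cv2.INTER_CUBIC),cv2.resize(b,(400,360))]))
E
```

```text
[-2.76486496e-03  3.07092600e-02  7.60610540e-05] [-1.54993987e-03  3.52948280e+00  2.14904613e+00]
0.08 [0.7 3.2 3. ] 0.0103 [-0.007   0.0805  0.0001]
0.14 [0.  3.3 2.4] 0.0107 [-0.0124  0.1401 -0.    ]
0.19 [-0.1  0.9 -1.2] 0.0105 [-0.0168  0.1896 -0.0002]
0.228 [ 0.4  0.5 -2.3] 0.0103 [-0.0202  0.2272 -0.0003]
10.5
```

View pics/c4.png

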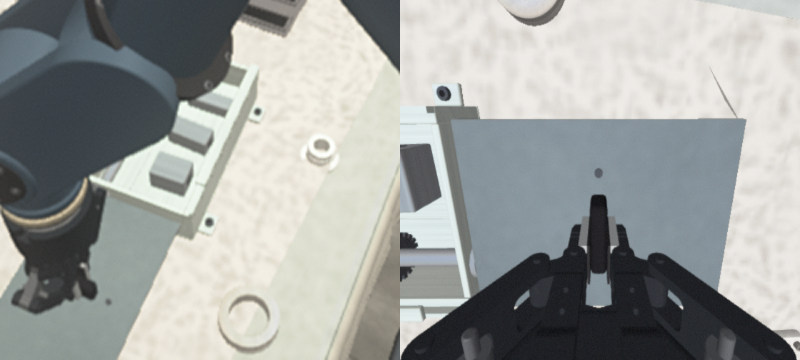

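The lid is clear of the housing at the +y end and firmly held. All three bars are visible in the chamber. I lay the lid down past the end, then look into the housing.

```bash
python3 - <<'E'
from h import *
h=.087; d=np.array([-np.sin(h),np.cos(h),0]); p0=np.array([.53635,.04144,.0817])
line_to(p0+d*.282+[0,0,.004],v=.15)
q=p0+d*.282; q[2]=.030; line_to(q,v=.1); q[2]=.0222; line_to(q,v=.04)
s=get_state(); print(s["contact_force"].round(1),s["tool_pos"].round(4),s["grip_width"])
grip(.04); q[2]=.09; line_to(q,v=.15); q[2]=.2
reach([.525,.04,.21],[np.pi,0,h+np.pi]); hold(.2)
w=wcap(); save(w,"w5"); print(get_state()["time"],get_state()["tool_pos"])
np.savez("w5.npz",R=w["R"],t=w["t"],f=w["fx"],cx=w["cx"],cy=w["cy"])
a=w["color"][100:300,150:420,::-1]; cv2.imwrite("pics/w5c.png",cv2.resize(a,(800,593),interpolation=cv2.INTER_CUBIC))
E
```

```text
[-0.7  0.  -2.2] [0.5118 0.3224 0.0222] 0.010538380184060017
14.525 [0.52486237 0.04103141 0.20948407]
```

View pics/w5c.png

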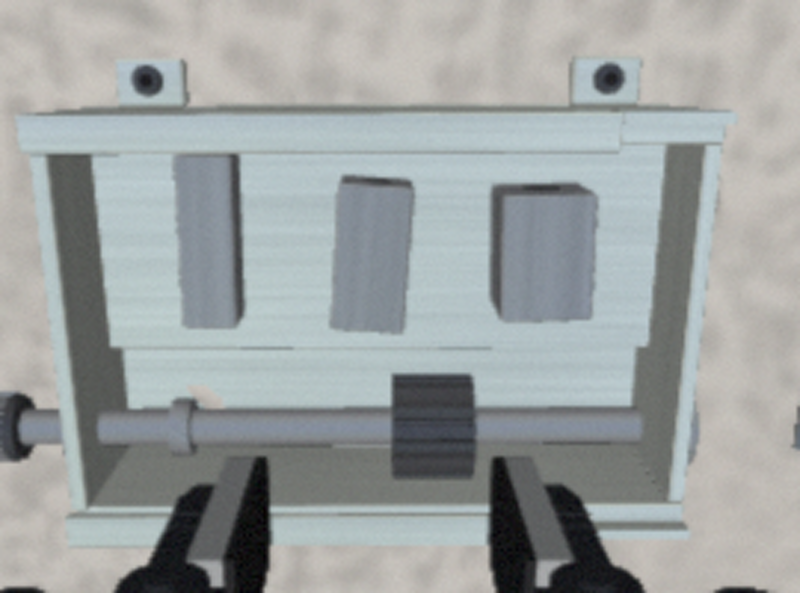

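The bars from left to right are a, b and c. Crop top-face corners: a (176..231,154) to (182..237,327), b (342,183), (412,187), (330,329), (404,333), c (505,193), (597,193), (502,321), (593,320). I fit these and also the housing from this view.

```bash
python3 - <<'E'
from h import *
z=np.load("w5.npz"); c=dict(R=z["R"],t=z["t"],fx=float(z["f"]),fy=float(z["f"]),cx=float(z["cx"]),cy=float(z["cy"]))
k=800/270; p=lambda x,y:(150+(x+.5)/k-.5,100+(y+.5)/k-.5)
for n,L,s,q in[("a",.062,.020,[(176,154),(231,154),(182,327),(237,327)]),("b",.052,.026,[(342,183),(412,187),(330,329),(404,333)]),("c",.044,.032,[(505,193),(597,193),(502,321),(593,320)])]:
    zt=.022+s
    print(n,fit([(c,(sx*L/2,sy*s/2,zt),p(*uv)) for (sx,sy),uv in zip([(-1,-1),(-1,1),(1,-1),(1,1)],q)],[.5,.04,.09]))
X,Y=.075,.111
print("H",fit([(c,(-X,-Y,.071),p(17,114)),(c,(X,-Y,.071),p(68,546)),(c,(-X,.075,.071),p(622,111)),(c,(X,Y,.06),p(687,536)),(c,(-X,Y,.065),p(735,115))],[.536,.04,.09]))
print("ledge edge",onz(c,*p(380,348),.022),"gear/shaft",onz(c,*p(300,425),.042),"knob top",onz(c,*p(10,427),.04))
E
```

```text
a (array([ 0.51335785, -0.02174526,  0.06736372]), array([-0.7, -0.4,  0.5,  0. ,  0. ,  0. ,  0.1,  0.4]))
b (array([0.51290906, 0.03666081, 0.02370206]), array([-1.3, -0.3,  1. ,  0. ,  0.2,  0.1, -0.1,  0.3]))
c (array([0.50569044, 0.0966591 , 0.10858444]), array([-0.4,  0.3,  1. , -0.3, -0.4,  0.1,  0. , -0.1]))
H (array([0.53744233, 0.04170562, 0.08949752]), array([-0.5, -0.1, -0.1,  1.2,  1.4,  0.9, -1.7, -0.8,  0.5, -0.8]))
ledge edge [0.55286782 0.04313875 0.022     ] gear/shaft [0.57942191 0.01533286 0.042     ] knob top [ 0.59084616 -0.09400974  0.04      ]
```

```bash
cat >> h.py <<'E'
def slots(c,img=None,roi=None,thr=60):
    g=cv2.cvtColor(c["color"],cv2.COLOR_RGB2GRAY); m=(cv2.GaussianBlur(g,(3,3),0)<thr).astype(np.uint8)
    if roi is None: roi=(0,0,560,420)
    out={}
    for k in cv2.findContours(m,cv2.RETR_EXTERNAL,cv2.CHAIN_APPROX_NONE)[0]:
        P=np.array([onz(c,u,v,.0065)[:2] for u,v in k[:,0]])
        (x,y),(w,l),a=cv2.minAreaRect((P*1000).astype(np.float32))
        if l<w: w,l,a=l,w,a+90
        else: a=a
        # direction of the length
        B=cv2.boxPoints(((x,y),(w,l),a)) if 0 else None
        # principal axis by PCA over rect edges
        b=cv2.boxPoints(cv2.minAreaRect((P*1000).astype(np.float32))); e=[b[1]-b[0],b[2]-b[1]]; e=max(e,key=np.linalg.norm)
        yaw=(np.arctan2(e[1],e[0])+np.pi/2)%np.pi-np.pi/2
        if not(.40<x/1000<.7 and -.45<y/1000<-.1 and 15<w<45 and 40<l<75): continue
        n=min("abc",key=lambda n:abs(l/w-{"a":67/25,"b":57/31,"c":49/37}[n])); out.setdefault(n,[]).append((x/1000,y/1000,yaw,l,w))
    return out
E
python3 - <<'E'
from h import *
from scipy.spatial.transform import Rotation as Q
c=capture("wrist"); T=np.eye(4);T[:3,:3]=Q.from_euler("xyz",[np.pi,0,np.pi]).as_matrix();T[:3,3]=[.48,-.27,.28]
M=np.linalg.inv(T@np.array(c["hand_eye"]));c["R"]=M[:3,:3];c["t"]=M[:3,3]; c["color"]=cv2.imread("pics/w2.png")[:,:,::-1].copy()
for t in(50,60,75): print(slots(c,thr=t))
E
```

```text
{'c': [(0.5272741088867188, -0.34744989013671873, np.float32(0.023289204), 45.6103515625, 34.80036544799805)], 'b': [(0.5262534790039063, -0.2818418273925781, np.float32(0.002613306), 53.2028923034668, 28.655603408813477)], 'a': [(0.5242177124023437, -0.22095904541015626, np.float32(0.0043040514), 63.59451675415039, 22.718265533447266)]}
{'c': [(0.5276951904296875, -0.3473460998535156, np.float32(0.0003299713), 47.170162200927734, 36.67749786376953)], 'b': [(0.5262770385742187, -0.2812111511230469, np.float32(0.003622055), 56.1981315612793, 30.30742835998535)], 'a': [(0.5249490356445312, -0.22071205139160155, np.float32(0.026776433), 65.70469665527344, 23.74981117248535)]}
{'a': [(0.6842719116210938, -0.2508454132080078, np.float32(0.9146656), 54.783790588378906, 21.993404388427734), (0.5245369873046875, -0.2203606872558594, np.float32(0.02677536), 66.66715240478516, 24.474308013916016)], 'c': [(0.5281409912109375, -0.3475418701171875, np.float32(0.02137959), 48.79008483886719, 37.73914337158203)], 'b': [(0.52630859375, -0.28180154418945313, np.float32(0.00361979), 56.26631164550781, 31.488534927368164)]}
```

Slot detection works: sizes match to within 1 mm. I pick bar a, re-detect over the rack, and place.

```bash
cat >> h.py <<'E'
D=lambda y:[np.pi,0,y+np.pi]
def pick(x,y,yaw,opening,size):
    reach([x,y,.16],D(yaw)); grip(opening,80); line_to([x,y,.039],v=.12)
    print("down",get_state()["contact_force"].round(1)); grip(size-.006,80); hold(.1)
    line_to([x,y,.13],v=.12); s=get_state(); print("held",s["grip_width"],s["grasp_force"],s["contact_force"].round(1),s["time"])
def look(name=None):
    reach([.57,-.285,.19],D(.03)); hold(.15); w=wcap(); o=slots(w,thr=65); print({k:np.round(v,4).tolist() for k,v in o.items()})
    if name: save(w,name)
    s=get_state(); print("w",s["grip_width"],s["grasp_force"],s["time"]); return o
def place(x,y,yaw,opening):
    reach([x,y,.07],D(yaw)); s=get_state(); print("w",s["grip_width"],s["grasp_force"])
    line_to([x,y,.030],v=.1); line_to([x,y,.0225],v=.04); s=get_state(); print("set",s["contact_force"].round(1),s["tool_pos"].round(4),s["grip_width"])
    grip(opening); line_to([x,y,.12],v=.15); print(get_state()["time"])
E
python3 - <<'E'
from h import *
pick(.5133,-.0217,.067,.036,.020)
look("w6")
E
```

```text
down [-0.3 -0.1  0.2]
held 0.0179962400830507 78.50525736808777 [-0.8 -0.1 -1.9] 17.6667
{'c': [[0.5273, -0.3455, 0.0264, 48.2512, 36.5212]], 'b': [[0.5257, -0.279, 0.0239, 55.892, 29.858]], 'a': [[0.5246, -0.2191, 0.023, 65.4104, 24.0312]]}
w 0.017525239985590843 78.47181916236877 18.9333
```

View pics/w6.png

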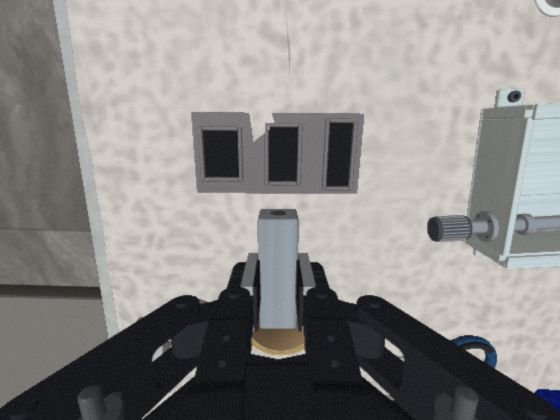

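Bar a is held straight: end at (279,213), foot at (279,328). The slots are clearly visible in the order c, b, a. I compare the held bar's projection with the picture to find the camera bias.

```bash
python3 - <<'E'
from h import *
c=capture("wrist"); A=np.linalg.inv(np.array(c["hand_eye"])); c["R"]=A[:3,:3];c["t"]=A[:3,3]
print(c["cx"],c["cy"]); print(proj(c,[(sx*.031,sy*.01,-.003) for sx in(1,-1) for sy in(-1,1)]).round(1))
g=cv2.imread("pics/w6.png",0).astype(float)
for r in(225,240,300,318):
    d=np.diff(g[r-2:r+3].mean(0)); print(r,[(i,round(d[i])) for i in range(235,325) if abs(d[i])>15])
d=np.diff(g[:,270:286].mean(1)); print([(i,round(d[i])) for i in range(200,345) if abs(d[i])>12])
E
```

```text
277.6891895553431 213.35642337530064
[[258.  220.1]
 [300.8 220.2]
 [260.3 331.2]
 [298.1 331.3]]
225 [(256, -43), (298, 54), (299, 16)]
240 [(256, -39), (257, -17), (298, 50)]
300 [(252, 16), (259, 50), (260, 57), (294, -48), (295, -51), (296, -20)]
318 [(258, 58), (259, 37), (295, -19), (296, -42), (297, -34)]
[(207, -17), (208, -72), (209, -23), (210, -20), (214, 20), (218, 27), (219, 22), (327, -26), (328, -38)]
```

```bash
python3 - <<'E'
from h import *
place(.5256,-.2182,.024,.034)
pick(.5129,.0367,.0237,.040,.026)
o=look("w7")
E
```

```text
w 0.01776627604086714 78.4259283542633
set [-0.3  0.1 -1.3] [ 0.5255 -0.2181  0.0225] 0.017856718617336845
21.6083
down [-0.5 -0.2 -0.8]
held 0.02434208404576783 78.80451679229736 [ 0.  -0.3 -2.1] 25.2917
{'c': [[0.5276, -0.3456, 0.0323, 48.2735, 36.8442]], 'b': [[0.5261, -0.2792, 0.0238, 55.9362, 30.2885]], 'a': [[0.5245, -0.2197, 0.0234, 66.4138, 22.8928]]}
w 0.02440223936621423 78.7808883190155 26.75
```

View pics/w7.png

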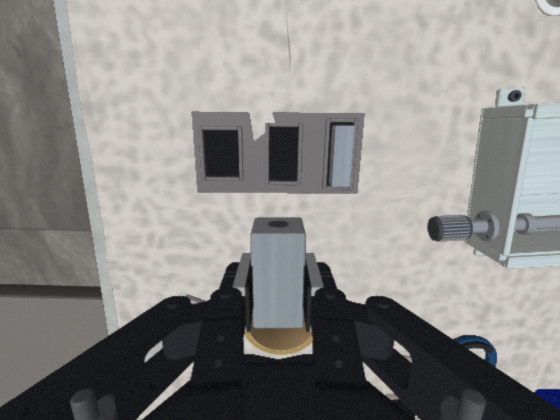

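Bar a lies in its slot at (342,155), and bar b is held straight. I carry on with b and c using the same small bias correction.

```bash
python3 - <<'E'
from h import *
place(.5268,-.2784,.024,.040)
pick(.5057,.0967,.1086,.046,.032)
o=look("w8")
x,y=o["c"][0][:2]
if abs(x-.5276)<.002 and abs(y+.3456)<.002 and get_state()["grip_width"]>.027:
    place(x+.0008,y+.0009,.024,.046); reach([.55,-.285,.19],D(.03)); hold(.15); w=wcap(); save(w,"w9")
    cv2.imwrite("pics/w9c.png",cv2.resize(w["color"][80:230,160:400,::-1],(768,480),interpolation=cv2.INTER_CUBIC)); print(get_state()["time"])
E
```

```text
w 0.024290870599265012 78.61470222473145
set [ 1.2  0.5 -1.1] [ 0.5267 -0.2783  0.0224] 0.02447371155046078
29.3167
down [-0.1 -0.3  0. ]
held 0.0308387304771253 79.52950358390808 [-0.2 -0.4 -2. ] 33.4
{'c': [[0.5277, -0.3456, 0.0247, 48.3629, 36.7623]], 'a': [[0.5215, -0.2286, -0.2922, 68.9613, 21.9892]]}
w 0.030687477771644905 79.51430797576904 35.0583
w 0.030826803377895447 79.36018824577332
set [-0.1  0.5 -1.9] [ 0.5284 -0.3447  0.0224] 0.030962044006709682
37.6667
38.3333
```

View pics/w9c.png

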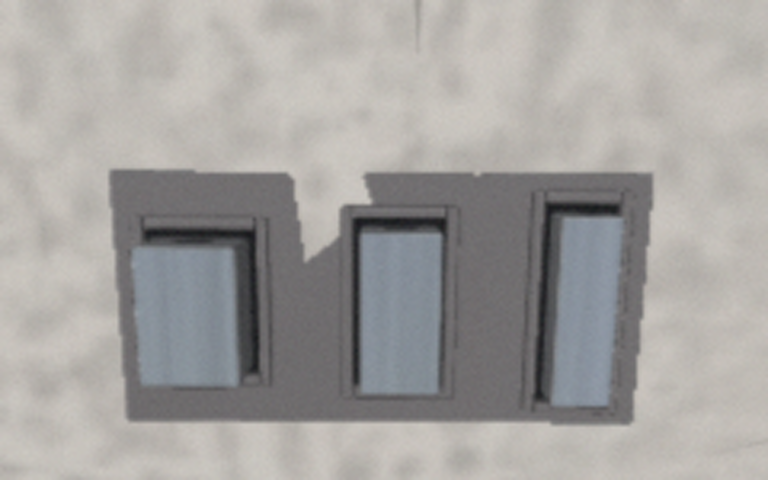

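All three bars sit in their rims: c (186,316), b (400,313), a (588,310) in the crop. I check them numerically and compute the knob position from w7 before grasping.

```bash
python3 - <<'E'
from h import *
w=wcap(); p=lambda x,y:(160+(x+.5)/3.2-.5,80+(y+.5)/3.2-.5)
for n,L,s,q in[("a",.062,.020,[(562,215),(622,215),(553,405),(608,407)]),("b",.052,.026,[(359,232),(441,232),(358,395),(439,395)]),("c",.044,.032,[(132,246),(235,246),(141,386),(238,386)])]:
    x,f=fit([(w,(sx*L/2,sy*s/2,.004+s),p(*uv)) for (sx,sy),uv in zip([(-1,-1),(-1,1),(1,-1),(1,1)],q)],[.526,-.28,.02]); print(n,x.round(4),f)
from scipy.spatial.transform import Rotation as Q
def at(pos,yaw):
    c=dict(w); T=np.eye(4);T[:3,:3]=Q.from_euler("xyz",[np.pi,0,yaw]).as_matrix();T[:3,3]=pos
    M=np.linalg.inv(T@np.array(w["hand_eye"]));c["R"]=M[:3,:3];c["t"]=M[:3,3]; return c
c=at([.57,-.285,.19],.03+np.pi)
print("w7 knob ends",onz(c,431,230,.045),onz(c,470,228,.045))
c=at([.5,.04,.28],np.pi); P=lambda x,y:(155+(x+.5)/3.4-.5,135+(y+.5)/3.4-.5)
print("w1 knob ends",onz(c,*P(15,392),.042),onz(c,*P(110,385),.042))
E
```

```text
a [ 0.5249 -0.2196  0.0306] [-0.5 -0.1  0.7 -0.1 -1.   0.5  0.7 -0.2]
b [ 0.5263 -0.2797  0.0272] [-0.4 -0.2  0.4 -0.1  0.1  0.1 -0.1  0.2]
c [ 0.5277 -0.3454  0.0198] [-0.6 -0.4  0.3 -0.1 -0.5  0.1  0.9  0.4]
w7 knob ends [ 0.59386379 -0.12940072  0.045     ] [ 0.59052042 -0.0903149   0.045     ]
w1 knob ends [ 0.59239922 -0.12524212  0.042     ] [ 0.58928913 -0.08623055  0.042     ]
```

Every bar is within 1 mm of its slot centre and flat. Next the shaft: grip the knob and work it by force feedback.

```bash
cat >> h.py <<'E'
def shove(d,F=22,maxd=.032,fast=0.):
    p0=np.array(get_state()["tool_pos"]); k=fast
    if fast: line_to(p0+d*fast,v=.06)
    while k<maxd:
        s=get_state(); f=-float(np.dot(s["contact_force"],d))
        if f>F: break
        k+=.001; line_to(p0+d*k,v=.03)
    hold(.2); s=get_state(); f=-float(np.dot(s["contact_force"],d))
    print("moved %.4f F %.1f w %.4f t %.1f"%(np.dot(s["tool_pos"]-p0,d),f,s["grip_width"],s["time"]),s["contact_force"].round(1)); return np.array(s["tool_pos"])
E
python3 - <<'E'
from h import *
h=.087; d=np.array([-np.sin(h),np.cos(h),0])
reach([.5915,-.108,.14],[np.pi,0,h+np.pi/2]); grip(.06,100)
line_to([.5915,-.108,.034],v=.1); s=get_state(); print(s["contact_force"].round(1),s["tool_pos"].round(4),s["time"])
grip(.018,100); hold(.2); s=get_state(); print(s["contact_force"].round(1),s["tool_pos"].round(4),s["grip_width"],s["grasp_force"])
if s["grip_width"]>.022: np.save("home.npy",shove(d))
E
```

```text
[-0.1  0.7  0.5] [ 0.5921 -0.1082  0.0347] 41.4667
[-0.4  0.5  6. ] [ 0.592  -0.1081  0.035 ] 0.023374544374300123 97.78820514678955
moved 0.0106 F 22.3 w 0.0231 t 46.5 [ -5.3 -22.9   0.8]
```

```bash
python3 - <<'E'
from h import *
h=.087; d=np.array([-np.sin(h),np.cos(h),0])
H=np.load("home.npy")
a=shove(-d,F=28,fast=.019,maxd=.036); b=shove(d,fast=.019,maxd=.036); a2=shove(-d,F=28,fast=.019,maxd=.036); b2=shove(d,fast=.019,maxd=.036)
print((np.array([a,b,a2,b2])-H)@d)
E
```

```text
moved 0.0246 F 29.1 w 0.0231 t 51.1 [ 4.3 29.6  6.9]
moved 0.0246 F 22.3 w 0.0231 t 54.9 [ -4.1 -22.7   0.4]
moved 0.0246 F 29.1 w 0.0231 t 59.4 [ 4.2 29.6  7.5]
moved 0.0246 F 25.2 w 0.0233 t 63.5 [ -4.1 -25.7   1.7]
[-2.45931456e-02  2.19057183e-05 -2.45698730e-02  3.01560508e-05]
```

Two full strokes of 24.6 mm, each hard on both stops, and the shaft ends home. I release and look at the lid.

```bash
python3 - <<'E'
from h import *
h=.087
grip(.06); s=get_state(); p=s["tool_pos"]; line_to([p[0],p[1],.15],v=.15)
reach([.53,.25,.24],D(h)); reach([.53,.32,.22],D(h)); hold(.2); w=wcap(); save(w,"w10"); print(get_state()["time"],get_state()["tool_pos"])
np.savez("w10.npz",R=w["R"],t=w["t"],f=w["fx"],cx=w["cx"],cy=w["cy"])
E
```

```text
66.825 [0.53057249 0.31875653 0.22033949]
```

View pics/w10.png

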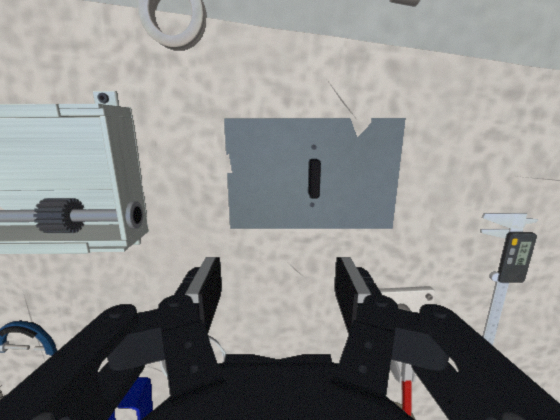

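The lid lies flat: corners (224,118), (405,118), (393,229) and (229,228), grip at (314,178). The ring and micrometer are untouched. I fit its pose.

```bash
python3 - <<'E'
from h import *
z=np.load("w10.npz"); c=dict(R=z["R"],t=z["t"],fx=float(z["f"]),fy=float(z["f"]),cx=float(z["cx"]),cy=float(z["cy"]))
X,Y=.0675,.104
print("lid",fit([(c,(-X,-Y,.004),(224,118)),(c,(-X,Y,.004),(405,118)),(c,(X,-Y,.004),(229.5,228.5)),(c,(X,Y,.004),(393,229))],[.51,.32,.09]))
g=cv2.imread("pics/w10.png",0); m=(g[140:215,290:340]<45).astype(np.uint8); k=max(cv2.findContours(m,0,1)[0],key=cv2.contourArea)
x,y,w,hh=cv2.boundingRect(k); x+=290;y+=140; print(x,y,w,hh)
print("grip",fit([(c,(-.022,0,.028),(x+w/2-.5,y-.5)),],[.51,.32,.09])[0], "ctr",onz(c,x+w/2-.5,y+hh/2-.5,.028))
print("old",[.5118,.3224,.087])
# edge refine of lid: yaw via row edges
for col in(250,290,340,385):
    d=np.diff(g[:,col-3:col+4].astype(float).mean(1)); print(col,[(i,round(d[i])) for i in list(range(108,128))+list(range(220,238)) if abs(d[i])>18])
E
```

```text
lid (array([0.51337134, 0.35880731, 0.08585834]), array([-0.4, -0.2,  1.2, -0.3, -0.1,  0.7, -0.4,  0.1]))
309 159 12 39
grip [0.51127529 0.35692114 0.08919384] ctr [0.5109122  0.35761008 0.028     ]
old [0.5118, 0.3224, 0.087]
250 [(117, -46), (227, 20), (228, 51)]
290 [(117, -54), (227, 24), (228, 49)]
340 [(117, -50), (227, 20), (228, 49)]
385 [(117, -52), (227, 19), (228, 46)]
```

The lid was knocked about 36 mm toward +y, still square. I pick it up, lower it into the lip-free part of the grooves, and check force before sliding.

```bash
python3 - <<'E'
from h import *
h=.087; d=np.array([-np.sin(h),np.cos(h),0]); H=np.array([.5367,.0414,0])
def st(n): s=get_state(); print(n,s["contact_force"].round(1),s["tool_pos"].round(4),round(float(s["grip_width"]),4),round(float(s["grasp_force"])),s["time"])
grip(.045,80); q=np.array([.5127,.358,.10]); line_to(q,D(h),v=.15); q[2]=.0222; line_to(q,v=.1); st("down")
grip(.005,80); hold(.1); st("grip")
q[2]=.12; line_to(q,v=.12); st("lift")
line_to(H+d*.205+[0,0,.115],D(h),v=.15); hold(.2); st("over")
for z in(.095,.088,.0845,.0828): line_to(H+d*.205+[0,0,z],v=.05); st("lower")
E
```

```text
down [-0.5  0.3 -0.7] [0.5132 0.3582 0.0227] 0.0451 0 69.05
grip [-1.3  0.4  5.5] [0.5132 0.3584 0.0233] 0.0094 80 69.5583
lift [-0.8  0.4 -3.5] [0.512  0.3576 0.1191] 0.01 79 70.525
over [-0.2  0.2 -3. ] [0.5188 0.2465 0.115 ] 0.0097 79 71.625
lower [-0.3 -0.4 -2.7] [0.5187 0.2455 0.0945] 0.0097 79 72.175
lower [ 0.3 -0.1 -1.8] [0.5186 0.2455 0.0877] 0.0098 79 72.4667
lower [ 0.9 -0.6 -2.8] [0.5187 0.2456 0.0844] 0.0098 79 72.7167
lower [ 0.1  0.  -1.8] [0.5192 0.2457 0.083 ] 0.0096 79 72.9667
```

```bash
python3 - <<'E'
from h import *
h=.087; d=np.array([-np.sin(h),np.cos(h),0]); H=np.array([.5367,.0414,0])
k=.205
while k>.012:
    k-=.006 if k>.15 else .02; line_to(H+d*k+[0,0,.0835],v=.06); s=get_state(); f=s["contact_force"]; lat=[f@[np.cos(h),np.sin(h),0],f@d,f[2]]
    print("%.3f"%k,np.round(lat,1),round(float(s["grip_width"]),4),round(float(s["time"]),1))
    if lat[1]>12 or abs(lat[0])>12 or abs(lat[2])>15: print("STOP"); break
E
```

```text
0.199 [-0.4 -0.1 -2.1] 0.0099 73.2
0.193 [-0.5 -0.3 -2.5] 0.0099 73.5
0.187 [-0.2  0.6 -2.6] 0.0097 73.7
0.181 [ 0.   0.9 -2.1] 0.0096 74.0
0.175 [-0.1 -0.  -2.2] 0.01 74.2
0.169 [ 0.7  0.  -2.6] 0.0098 74.5
0.163 [ 0.1  1.  -2.1] 0.0098 74.7
0.157 [-0.2  0.2 -2.8] 0.0099 75.0
0.151 [ 0.4 -0.  -2.4] 0.0101 75.2
0.145 [ 0.1 -0.7 -2.5] 0.01 75.5
0.125 [-0.2 -0.3 -1.9] 0.0099 76.0
0.105 [ 0.7 -0.4 -1.7] 0.0097 76.4
0.085 [-1.  -0.5 -2.7] 0.01 76.9
0.065 [-0.1  0.  -2.1] 0.0102 77.4
0.045 [-1.2  0.2 -3. ] 0.0099 77.9
0.025 [ 0.5  0.3 -1.6] 0.0096 78.4
0.005 [ 0.3  0.9 -2. ] 0.0102 78.8
```

```bash
python3 - <<'E'
from h import *
h=.087; d=np.array([-np.sin(h),np.cos(h),0])
p=np.array(get_state()["tool_pos"])
line_to(p-[0,0,.001],v=.03)
p=shove(-d,F=14,maxd=.02); print(p)
grip(.045); line_to([p[0],p[1],.2],v=.15)
reach([.525,.04,.23],D(h)); hold(.3); w=wcap(); s=capture("scene"); 
reach([.45,.25,.30],D(h)); sc=capture("scene"); sd=capture("side"); print(get_state()["time"])
r=lambda i,sz:cv2.resize(np.ascontiguousarray(i[:,:,::-1]),sz,interpolation=cv2.INTER_CUBIC)
o=np.vstack([np.hstack([r(w["color"][90:300,140:420],(400,300)),r(sc["color"][150:375,150:450],(400,300))]),np.hstack([r(sd["color"][160:340,180:420],(400,300)),r(w["color"][90:180,140:260],(400,300))])])
cv2.imwrite("pics/fin.png",o)
g=cv2.cvtColor(w["color"],cv2.COLOR_RGB2GRAY)
np.savez("fin.npz",R=w["R"],t=w["t"],f=w["fx"],cx=w["cx"],cy=w["cy"])
E
```

```text
moved 0.0053 F 17.0 w 0.0098 t 81.5 [ 0.2 17.1  3.7]
[0.53618413 0.04081443 0.08324574]
84.5917
```

View pics/fin.png

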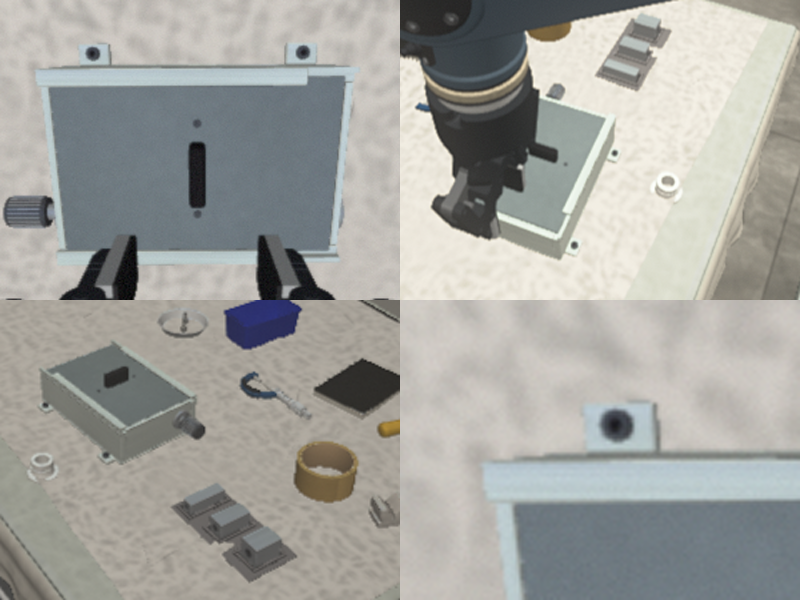

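The lid is fully shut under the lips, the knob is home at the housing end, all three bars are in their rack slots and the bystanders are in place. I hand the job in.

```bash
python3 -c "
from station import *
print(finish_job())"
```

```text
the job is handed in; nothing more can be done
None
```

The job is handed in after about 85 s of robot time: all three bars are in their rack slots, the shaft was worked twice through about 24.6 mm against both stops and left fully home, the lid is shut against its end stop, and the ring gauge, bush and micrometer were never touched.

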